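# Snap the tablet box lid shut

### The arm

A 7-joint arm with a two-finger parallel gripper is mounted at the origin on the work surface. World frame = base frame: x ahead of the robot, y to its left, z up, the work surface at z = 0. Lengths are in m, angles in rad, forces in N, time in s.
With the tool pointing down it reaches from about 0.425 to 0.925 m from the base axis. Payload 6.8 kg.
Tool frame: the origin (TCP) lies midway between the tips of the shut fingers; the grasp point (between the pads) lies 19 mm behind it; z points along the fingers, y is the line along which they close (so a half turn about z gives the same grasp; the last joint's range is limited). The gripper opens to 85 mm and grips with 20 to 120 N. Pads are 22 mm wide; open, the fingers measure 114 mm over their backs; the gripper's body (76 mm by 85 mm) begins 54 mm behind the grasp point. The pads swing forward as they close: fully open they stand 13 mm farther back than shut.
Start: joints at [-1.441, 0.477, 0.022, 1.555, -0.011, 1.109, -0.083], TCP at [0.159, 0.656, 0.231] pointing down, gripper open.
Joint ranges: [-2.96, 2.96], [-0.34, 2.1], [-1.41, 1.46], [0.24, 2.44], [-1.37, 4.51], [0.17, 1.92], [-2.96, 2.96]. Speed limits (rad/s): [2.39, 2.39, 3.14, 3.14, 3.14, 3.14, 3.14].

### API

Orientations are given as a unit quaternion [w, x, y, z].
In Python, from station import bot gives the robot as it stands.
- The arm moves only by the tool jog_arm, never from a script. Its argument "rows" is a list of rows, each an object of numbers: "fingers": the finger opening in mm, from 0 to 85.4; "x", "y", "z": the shift along the tool's x, y, z in mm; "ax", "ay", "az": the turn, a rotation vector about the tool's x, y, z in degrees. A call has exactly 8 rows; each row shifts and turns the commanded pose from where the row before left it, along the tool's axes as they then stand; what a row does not reach is not made up. A row lasts 1/10 s, in which the tool goes at most 50 mm and 8.59 degrees, less where a joint would pass 70% of its speed; a pose out of reach is approached as far as the arm can. A call with a gripper value outside its range is refused whole. The fingers move at their own pace and stop on an object; "force" is the grip in N (left out, the last holds). Time passes only in rows, so rows that do not move let the fingers close, or fill a call up. It gives the time, the measured TCP pose, the force, the opening and the grip force at its end, in the units of the state.
- bot.get_obs(): the state, without advancing time (a new reading comes with each control period).
- bot.read_camera(name): name is "scene" or "top" or "wrist"; returns a dict with "pixels" (420x560x3 uint8, red, green, blue), "vertical_fov" (degrees; the focal length in pixels is half the picture's height over the tangent of half this angle, whatever the lens; pixels are square), "cx", "cy" (the principal point, pixels), "world_from_camera" (4x4, takes a point from camera to world coordinates). Camera axes: x right, y down, z forward; pixel columns grow to the right and rows downward; lengths in m; the calibration is good to about 2 mm. The wrist camera is an equidistant fisheye: a pixel r from the principal point sees the ray r / f radians off the axis. A picture is of the moment at which its call begins. There is no depth.
- bot.hand_in(): hands the job in; it is judged then, once.
The state is a dict: "t": time; "q": joint angles; "joint_vel": joint speeds; "joint_torque": joint torques, N m; "eef_pos": TCP position; "tool_rot": TCP orientation; "contact_force": force on the tool from outside, world axes, zero at the start; "torque": the same for the moment, N m; "gripper_width": opening from 0.0 (shut) to 1.0 (fully open); "grasp_force": force on a finger pad.
Only numpy, scipy, OpenCV 4.12 (cv2) and the standard library are available. Lean on these libraries where they do the work, as an engineer would, in place of code of your own. Each camera call takes 0.05 s, during which the arm holds its last target. There are 200 camera calls.

### The job

The lid of the laundry-tablet box has been put on but not closed: press down the four raised sections of its rim one after another with the fingertips until every one has clicked fully shut. Only press: do not lift, tip or shove the box, leave the things around it where they stand, and take the hand away at the end.

Things in the scene. Friction and masses are not known exactly. Their poses are not given: they have to be found in the camera images.
- tub: Loose blue plastic box of laundry tablets with a white snap lid, 150 (x) by 200 (y) mm, about 1 kg; origin at the centre of its underside, z up. The rim of the shut lid is flat, its top 100 mm above the origin, and measures 162 by 212 mm; the lid's middle panel is sunk 6 mm below that. Only the four straight sections of the rim move; the 30 mm corners are fixed. Every section starts standing up by about 12 mm at its outer edge.
- flap_near (a joint): Angle of the near rim section, long section on the box's own -x side (towards the robot at yaw 0): 0 = standing up (outer edge about 12 mm proud), 0.40 rad = snapped shut, level with the corners. It is hinged along its inner edge and resists with about 5 to 8 N at its outer part, less as it goes down; past half way it snaps shut by itself and stays; released before that it springs up again.
- flap_near_press (a point): Point on the top face of the near rim section (142 mm long, 33 mm wide, white), at mid length, 11 mm in from its outer edge: the place to press straight down. Shut, it lies 100 mm above the box's origin and 70 mm from the box's centre towards -x; standing up, 9 mm higher.
- flap_far (a joint): Angle of the far rim section, long section on the box's own +x side: 0 = standing up (outer edge about 12 mm proud), 0.40 rad = snapped shut, level with the corners. It is hinged along its inner edge and resists with about 5 to 8 N at its outer part, less as it goes down; past half way it snaps shut by itself and stays; released before that it springs up again.
- flap_far_press (a point): Point on the top face of the far rim section (142 mm long, 33 mm wide, white), at mid length, 11 mm in from its outer edge: the place to press straight down. Shut, it lies 100 mm above the box's origin and 70 mm from the box's centre towards +x; standing up, 9 mm higher.
- flap_left (a joint): Angle of the left rim section, short section on the box's own +y side: 0 = standing up (outer edge about 12 mm proud), 0.40 rad = snapped shut, level with the corners. It is hinged along its inner edge and resists with about 5 to 8 N at its outer part, less as it goes down; past half way it snaps shut by itself and stays; released before that it springs up again.
- flap_left_press (a point): Point on the top face of the left rim section (92 mm long, 33 mm wide, white), at mid length, 11 mm in from its outer edge: the place to press straight down. Shut, it lies 100 mm above the box's origin and 95 mm from the box's centre towards +y; standing up, 9 mm higher.
- flap_right (a joint): Angle of the right rim section, short section on the box's own -y side: 0 = standing up (outer edge about 12 mm proud), 0.40 rad = snapped shut, level with the corners. It is hinged along its inner edge and resists with about 5 to 8 N at its outer part, less as it goes down; past half way it snaps shut by itself and stays; released before that it springs up again.
- flap_right_press (a point): Point on the top face of the right rim section (92 mm long, 33 mm wide, white), at mid length, 11 mm in from its outer edge: the place to press straight down. Shut, it lies 100 mm above the box's origin and 95 mm from the box's centre towards -y; standing up, 9 mm higher.
- paper_roll: Bystander: loose white paper roll standing on end, 108 mm diameter, 98 mm high; origin at the centre of its underside.
- jar: Bystander: loose amber glass jar, 76 mm diameter, 100 mm high; origin at the centre of its underside.
- carton: Bystander: loose plain carton, 65 by 90 by 85 mm high; origin at the centre of its underside.

How it is judged:
At the end, for the whole second after the job is handed in: All four rim sections are shut (each joint above 0.35 of 0.40 rad) and the box stands upright (within 0.05 rad) on the table at rest, the bystanders upright (value of joint each of flap_near, flap_far, flap_left, flap_right above 0.35 rad and angle between tub's own z axis and vertical below 0.05 rad and height (world z) of tub below 0.008 m and linear speed of tub below 0.02 m/s and angle between each of paper_roll, jar, carton's own z axis and vertical below 0.1 rad); the robot touches nothing.
It fails at once if the box is lifted (its origin more than 15 mm up) or tipped (more than 0.15 rad) (height (world z) of tub above 0.015 m or angle between tub's own z axis and vertical above 0.15 rad).
It fails at once if the box is shoved more than 40 mm (distance of tub from where it was at the start of the episode above 0.04 m).
It fails at once if a bystander is moved by more than 30 mm, lifted or carried (distance of any of paper_roll, jar, carton from where it was at the start of the episode above 0.03 m or height (world z) of any of paper_roll, jar, carton above 0.02 m).
It also fails if it takes over 35 s, if anything falls off the work surface, if the arm or the gripper's body presses on something with over 40 N, if the wrist force passes 120 N, or if a joint passes its speed limit or range.

## Working session

There is one attempt and no reset: what is moved stays moved. The work goes in short steps, Python scripts to look and compute and a tool call to move; the robot and the scene stay as the last step left them, time stands still between calls to the robot, and variables do not carry over. Pictures are saved under pics/ and viewed, at most 10 in all, crops included, and the job is handed in when it is done.

Besides the shell and the picture viewer there is one more tool, called after "Call:" by a JSON object that holds its "fn" and its "kwargs", one argument or row to a line. jog_arm: Moves the arm, as the interface text tells. Its arguments: {"type":"object","properties":{"rows":{"type":"array","items":{"type":"object","properties":{"fingers":{"type":"number"},"x":{"type":"number"},"y":{"type":"number"},"z":{"type":"number"},"ax":{"type":"number"},"ay":{"type":"number"},"az":{"type":"number"}}}},"force":{"type":"number"}},"required":["rows"]}

```bash
mkdir -p pics; python3 - <<'E'
from station import bot
import cv2,numpy as np,pickle
o=bot.get_obs();print(o['t'],o['eef_pos'],o['tool_rot'],o['gripper_width'])
d={n:bot.read_camera(n) for n in('top','scene')}
pickle.dump(d,open('c.pkl','wb'))
for n in d: cv2.imwrite(f'pics/{n}0.png',d[n]['pixels'][:,:,::-1]); print(n,d[n]['vertical_fov'],d[n]['cx'],d[n]['cy'],np.round(d[n]['world_from_camera'],3))
E
```

```text
0.0 [0.15887014 0.65539825 0.23032915] [-4.31546102e-05  1.18622842e-01  9.92938942e-01 -9.36660116e-04] 1.0001085205057598
top 43.07062261149711 280.9770004712851 203.98156258445135 [[-1.100e-02 -9.950e-01  9.600e-02  4.790e-01]
 [-1.000e+00  1.100e-02 -1.000e-03  7.100e-02]
 [-0.000e+00 -9.600e-02 -9.950e-01  1.154e+00]
 [ 0.000e+00  0.000e+00  0.000e+00  1.000e+00]]
scene 51.11516494974688 275.67932795613484 213.32783335015222 [[ 0.644  0.497 -0.581  1.091]
 [ 0.765 -0.438  0.473 -0.366]
 [-0.019 -0.749 -0.662  0.648]
 [ 0.     0.     0.     1.   ]]
```

View pics/top0.png

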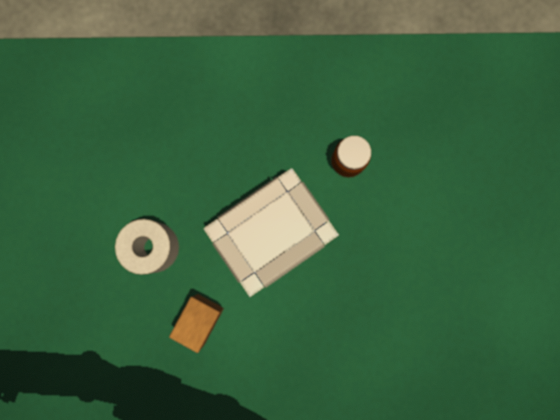

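View pics/scene0.png

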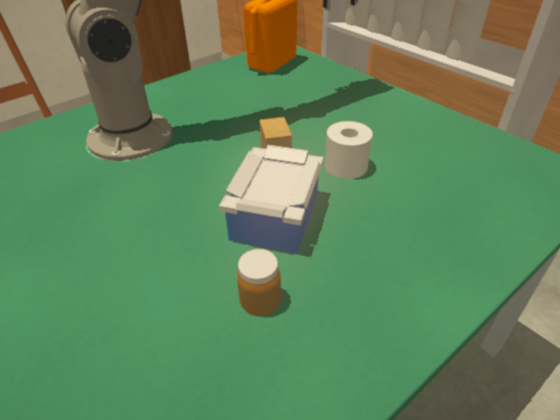

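The top view shows the lid with corners near (292,169), (338,235), (252,296) and (205,229). The roll is at its left, the carton at lower left and the jar at upper right. The scene view confirms the rim sections are raised.

```bash
cat >h.py <<'E'
import numpy as np
from scipy.spatial.transform import Rotation as R
def cast(c,uv,z):
    f=210/np.tan(np.radians(c['vertical_fov'])/2);T=np.array(c['world_from_camera'])
    d=T[:3,:3]@np.array([(uv[0]-c['cx'])/f,(uv[1]-c['cy'])/f,1]);p=T[:3,3]
    return p+d*(z-p[2])/d[2]
def rot(o): return R.from_quat(o['tool_rot'],scalar_first=True)
E
python3 - <<'E'
from station import bot
from h import *
import cv2,pickle,json
c=pickle.load(open('c.pkl','rb'))['top'];im=c['pixels']
h=cv2.cvtColor(im,cv2.COLOR_RGB2HSV)
m=((h[...,1]<100)&(h[...,2]>90)).astype('uint8')
m[:60]=0
cs=[k for k in cv2.findContours(m,0,1)[0] if cv2.contourArea(k)>300]
for k in cs: print(cv2.contourArea(k),cv2.minAreaRect(k))
k=max(cs,key=cv2.contourArea);hull=cv2.convexHull(k)
for e in(10,6,4):
  a=cv2.approxPolyDP(hull,e,True)[:,0]
  print(a.tolist())
  if len(a)==4:
    P=np.array([cast(c,p,.1)[:2] for p in a]); break
print(P,np.linalg.norm(P-np.roll(P,-1,0),axis=1))
C=P.mean(0)
E=P-np.roll(P,-1,0);i=0 if np.linalg.norm(E[0])>np.linalg.norm(E[1]) else 1
l=E[i]-E[i+2];l/=np.linalg.norm(l);l*=np.sign(l[1]);s=np.array([l[1],-l[0]])
print('C',C,'yaw',np.degrees(np.arctan2(s[1],s[0])))
o=bot.get_obs();r=rot(o)
T=dict(near=C-.07*s,far=C+.07*s,left=C+.095*l,right=C-.095*l)
json.dump({k:v.tolist() for k,v in T.items()},open('t.json','w'))
print('tool axes',r.as_matrix().round(3))
for n,v in T.items(): print(n,v.round(4),'tool shift mm',(r.inv().apply(np.r_[v,.14]-o['eef_pos'])*1000).round(1))
E
```

```text
2630.5 ((142.9524383544922, 247.9691619873047), (59.929779052734375, 56.9383659362793), 59.534454345703125)
9288.5 ((270.9923095703125, 232.31011962890625), (85.98401641845703, 112.18810272216797), 55.66978073120117)
892.5 ((354.0, 151.5), (33.0, 34.0), 90.0)
[[293, 168], [339, 235], [249, 297], [203, 227]]
[[ 0.65249496  0.04552382]
 [ 0.51747349 -0.04364406]
 [ 0.39833006  0.13502538]
 [ 0.53635177  0.22537732]] [0.16180763 0.21475084 0.16496504 0.21409466]
C [0.52616257 0.09057061] yaw 33.2755534531465
tool axes [[-0.972  0.236 -0.   ]
 [ 0.236  0.972 -0.002]
 [-0.    -0.002 -1.   ]]
near [0.4676 0.0522] tool shift mm [-442.2 -513.5   91.3]
far [0.5847 0.129 ] tool shift mm [-537.8 -411.3   91.2]
left [0.474 0.17 ] tool shift mm [-420.6 -397.4   91.1]
right [0.5783 0.0111] tool shift mm [-559.4 -527.3   91.4]
```

Call:
{"fn": "jog_arm", "kwargs": {
  "rows": [
    {"fingers": 0,"az": 5.4},
    {"fingers": 0,"az": 5.4},
    {"fingers": 0,"az": 5.4},
    {"fingers": 0,"az": 5.4},
    {"fingers": 0,"az": 5.4},
    {"fingers": 0,"az": 5.4},
    {"fingers": 0,"az": 5.4},
    {"fingers": 0,"az": 5.4}
  ]
}}

```text
invalid input
```

```bash
cat >d.py <<'E'
from station import bot
from h import *
import json,sys
o=bot.get_obs();r=rot(o)
print(o['t'],o['eef_pos'].round(4) if hasattr(o['eef_pos'],'round') else o['eef_pos'],o['gripper_width'],np.round(o['contact_force'],2));print(r.as_matrix().round(3), np.round(o['q'],2))
for n,v in json.load(open('t.json')).items(): print(n,(r.inv().apply(np.r_[v,.13]-o['eef_pos'])*1000).round(1))
E
python3 d.py
```

```text
0.1 [0.1589 0.6555 0.2304] 1.0053957438959866 [ 0.45 -0.09 -0.28]
[[-0.972  0.236 -0.   ]
 [ 0.236  0.972 -0.002]
 [-0.    -0.002 -1.   ]] [-1.44  0.48  0.02  1.56 -0.01  1.11 -0.08]
near [-442.2 -513.5  101.3]
far [-537.8 -411.2  101.2]
left [-420.6 -397.4  101.1]
right [-559.4 -527.3  101.4]
```

Call:
{"fn": "jog_arm", "kwargs": {
  "rows": [
    {"fingers": 0,"x": 0,"y": 0,"z": 0,"ax": 0,"ay": 0,"az": 5.4},
    {"fingers": 0,"x": 0,"y": 0,"z": 0,"ax": 0,"ay": 0,"az": 5.4},
    {"fingers": 0,"x": 0,"y": 0,"z": 0,"ax": 0,"ay": 0,"az": 5.4},
    {"fingers": 0,"x": 0,"y": 0,"z": 0,"ax": 0,"ay": 0,"az": 5.4},
    {"fingers": 0,"x": 0,"y": 0,"z": 0,"ax": 0,"ay": 0,"az": 5.4},
    {"fingers": 0,"x": 0,"y": 0,"z": 0,"ax": 0,"ay": 0,"az": 5.4},
    {"fingers": 0,"x": 0,"y": 0,"z": 0,"ax": 0,"ay": 0,"az": 5.4},
    {"fingers": 0,"x": 0,"y": 0,"z": 0,"ax": 0,"ay": 0,"az": 5.4}
  ],
  "force": 30
}}

```text
t: 0.9
eef_pos: [0.1589, 0.6557, 0.2307]
tool_rot: [0.0, 0.477, 0.879, -0.001]
contact_force: [-0.6, -0.2, -0.5]
gripper_width: 0.002
grasp_force: 0.0
```

```bash
python3 d.py
```

```text
0.9 [0.1589 0.6557 0.2307] 0.0023574692507152624 [-0.56 -0.21 -0.45]
[[-0.544  0.839 -0.   ]
 [ 0.839  0.544 -0.001]
 [-0.001 -0.001 -1.   ]] [-1.56  0.48  0.19  1.57 -0.1   1.11 -0.77]
near [-674.3  -69.2  101.3]
far [-673.5   70.8  101.2]
left [-5.789e+02  3.000e-01  1.012e+02]
right [-768.9    1.4  101.3]
```

Call:
{"fn": "jog_arm", "kwargs": {
  "rows": [
    {"fingers": 0,"x": -40,"y": 0,"z": 0,"ax": 0,"ay": 0,"az": 0},
    {"fingers": 0,"x": -40,"y": 0,"z": 0,"ax": 0,"ay": 0,"az": 0},
    {"fingers": 0,"x": -40,"y": 0,"z": 0,"ax": 0,"ay": 0,"az": 0},
    {"fingers": 0,"x": -40,"y": 0,"z": 0,"ax": 0,"ay": 0,"az": 0},
    {"fingers": 0,"x": -40,"y": 0,"z": 0,"ax": 0,"ay": 0,"az": 0},
    {"fingers": 0,"x": -40,"y": 0,"z": 0,"ax": 0,"ay": 0,"az": 0},
    {"fingers": 0,"x": -40,"y": 0,"z": 0,"ax": 0,"ay": 0,"az": 0},
    {"fingers": 0,"x": -40,"y": 0,"z": 0,"ax": 0,"ay": 0,"az": 0}
  ]
}}

```text
t: 1.7
eef_pos: [0.3346, 0.3865, 0.2311]
tool_rot: [-0.0, 0.476, 0.88, -0.0]
contact_force: [0.4, 0.7, 0.9]
gripper_width: -0.002
grasp_force: 0.0
```

Call:
{"fn": "jog_arm", "kwargs": {
  "rows": [
    {"fingers": 0,"x": -40,"y": 0,"z": 0,"ax": 0,"ay": 0,"az": 0},
    {"fingers": 0,"x": -40,"y": 0,"z": 0,"ax": 0,"ay": 0,"az": 0},
    {"fingers": 0,"x": -40,"y": 0,"z": 0,"ax": 0,"ay": 0,"az": 0},
    {"fingers": 0,"x": -40,"y": 0,"z": 0,"ax": 0,"ay": 0,"az": 0},
    {"fingers": 0,"x": -40,"y": 0,"z": 20,"ax": 0,"ay": 0,"az": 0},
    {"fingers": 0,"x": -40,"y": 0,"z": 30,"ax": 0,"ay": 0,"az": 0},
    {"fingers": 0,"x": -18,"y": 0,"z": 30,"ax": 0,"ay": 0,"az": 0},
    {"fingers": 0,"x": 0,"y": 0,"z": 0,"ax": 0,"ay": 0,"az": 0}
  ]
}}

```text
t: 2.5
eef_pos: [0.474, 0.168, 0.148]
tool_rot: [-0.001, 0.478, 0.878, -0.003]
contact_force: [0.5, 0.2, 0.2]
gripper_width: 0.003
grasp_force: 0.0
```

```bash
python3 d.py
```

```text
2.5 [0.474 0.168 0.148] 0.003291716772850375 [0.55 0.19 0.21]
[[-0.543  0.84  -0.005]
 [ 0.84   0.543 -0.005]
 [-0.001 -0.007 -1.   ]] [-0.82  0.32  0.43  2.06 -0.18  0.8   0.29]
near [-93.8 -68.1  18.6]
far [-92.9  71.9  17.6]
left [ 1.6  1.3 18. ]
right [-188.3    2.6   18.2]
```

Call:
{"fn": "jog_arm", "kwargs": {
  "rows": [
    {"fingers": 0,"x": 1.5,"y": 1,"z": 15,"ax": 0,"ay": 0,"az": 0},
    {"fingers": 0,"x": 0,"y": 0,"z": 12,"ax": 0,"ay": 0,"az": 0},
    {"fingers": 0,"x": 0,"y": 0,"z": 6,"ax": 0,"ay": 0,"az": 0},
    {"fingers": 0,"x": 0,"y": 0,"z": 4,"ax": 0,"ay": 0,"az": 0},
    {"fingers": 0,"x": 0,"y": 0,"z": 4,"ax": 0,"ay": 0,"az": 0},
    {"fingers": 0,"x": 0,"y": 0,"z": 4,"ax": 0,"ay": 0,"az": 0},
    {"fingers": 0,"x": 0,"y": 0,"z": 3,"ax": 0,"ay": 0,"az": 0},
    {"fingers": 0,"x": 0,"y": 0,"z": 0,"ax": 0,"ay": 0,"az": 0}
  ]
}}

```text
t: 3.3
eef_pos: [0.4752, 0.1739, 0.1031]
tool_rot: [0.0, 0.476, 0.88, -0.0]
contact_force: [-0.1, 0.2, -0.4]
gripper_width: 0.001
grasp_force: 0.0
```

Call:
{"fn": "jog_arm", "kwargs": {
  "rows": [
    {"fingers": 0,"x": 0,"y": 0,"z": 2,"ax": 0,"ay": 0,"az": 0},
    {"fingers": 0,"x": 0,"y": 0,"z": 0,"ax": 0,"ay": 0,"az": 0},
    {"fingers": 0,"x": 0,"y": 0,"z": -20,"ax": 0,"ay": 0,"az": 0},
    {"fingers": 0,"x": 0,"y": 0,"z": -20,"ax": 0,"ay": 0,"az": 0},
    {"fingers": 0,"x": -35,"y": -25,"z": 0,"ax": 0,"ay": 0,"az": 0},
    {"fingers": 0,"x": -35,"y": -25,"z": 0,"ax": 0,"ay": 0,"az": 0},
    {"fingers": 0,"x": -29,"y": -20,"z": 0,"ax": 0,"ay": 0,"az": 0},
    {"fingers": 0,"x": 0,"y": 0,"z": 0,"ax": 0,"ay": 0,"az": 0}
  ]
}}

```text
t: 4.1
eef_pos: [0.4703, 0.0475, 0.1416]
tool_rot: [0.0, 0.479, 0.878, -0.001]
contact_force: [-0.1, -0.2, -0.2]
gripper_width: -0.0
grasp_force: 0.0
```

```bash
python3 d.py; python3 - <<'E'
from station import bot
import cv2
c=bot.read_camera('scene');cv2.imwrite('pics/s1.png',cv2.resize(c['pixels'][120:260,190:390,::-1],None,fx=4,fy=4))
E
```

```text
4.1 [0.4703 0.0475 0.1416] -0.00046993330059357994 [-0.12 -0.2  -0.16]
[[-0.54   0.841 -0.   ]
 [ 0.841  0.54  -0.001]
 [-0.001 -0.001 -1.   ]] [-0.63  0.28  0.47  2.14 -0.18  0.76  0.53]
near [ 5.4  0.3 11.6]
far [  6.8 140.2  11.5]
left [101.1  69.3  11.4]
right [-88.9  71.2  11.6]
```

View pics/s1.png

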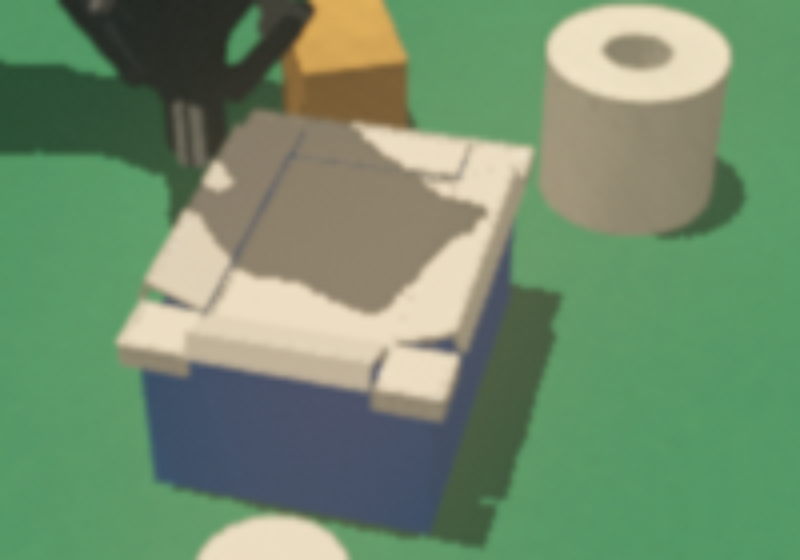

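The picture shows the left section (about (415,150)) level with its corners, with the other three still raised. Next I press near.

Call:
{"fn": "jog_arm", "kwargs": {
  "rows": [
    {"fingers": 0,"x": 0,"y": 0,"z": 15,"ax": 0,"ay": 0,"az": 0},
    {"fingers": 0,"x": 0,"y": 0,"z": 10,"ax": 0,"ay": 0,"az": 0},
    {"fingers": 0,"x": 0,"y": 0,"z": 5,"ax": 0,"ay": 0,"az": 0},
    {"fingers": 0,"x": 0,"y": 0,"z": 4,"ax": 0,"ay": 0,"az": 0},
    {"fingers": 0,"x": 0,"y": 0,"z": 3,"ax": 0,"ay": 0,"az": 0},
    {"fingers": 0,"x": 0,"y": 0,"z": 3,"ax": 0,"ay": 0,"az": 0},
    {"fingers": 0,"x": 0,"y": 0,"z": 1,"ax": 0,"ay": 0,"az": 0},
    {"fingers": 0,"x": 0,"y": 0,"z": 0,"ax": 0,"ay": 0,"az": 0}
  ]
}}

```text
t: 4.95
eef_pos: [0.4709, 0.053, 0.1003]
tool_rot: [-0.0, 0.476, 0.88, 0.0]
contact_force: [0.8, 0.0, -0.1]
gripper_width: 0.003
grasp_force: 0.0
```

Call:
{"fn": "jog_arm", "kwargs": {
  "rows": [
    {"fingers": 0,"x": 0,"y": 0,"z": 0,"ax": 0,"ay": 0,"az": 0},
    {"fingers": 0,"x": 0,"y": 0,"z": -20,"ax": 0,"ay": 0,"az": 0},
    {"fingers": 0,"x": 0,"y": 0,"z": -20,"ax": 0,"ay": 0,"az": 0},
    {"fingers": 0,"x": -30,"y": 24,"z": 0,"ax": 0,"ay": 0,"az": 0},
    {"fingers": 0,"x": -30,"y": 24,"z": 0,"ax": 0,"ay": 0,"az": 0},
    {"fingers": 0,"x": -29,"y": 23,"z": 0,"ax": 0,"ay": 0,"az": 0},
    {"fingers": 0,"x": 0,"y": 0,"z": 0,"ax": 0,"ay": 0,"az": 0},
    {"fingers": 0,"x": 0,"y": 0,"z": 0,"ax": 0,"ay": 0,"az": 0}
  ]
}}

```text
t: 5.75
eef_pos: [0.579, 0.0167, 0.1399]
tool_rot: [-0.0, 0.476, 0.879, -0.0]
contact_force: [-0.5, 0.1, 0.1]
gripper_width: 0.007
grasp_force: 0.0
```

```bash
python3 d.py
```

```text
5.75 [0.579  0.0167 0.1399] 0.007003331857653073 [-0.47  0.1   0.08]
[[-0.546  0.838 -0.001]
 [ 0.838  0.546 -0.001]
 [-0.    -0.001 -1.   ]] [-0.49  0.46  0.46  1.9  -0.26  0.85  0.68]
near [ 90.5 -73.9  10. ]
far [90.9 66.1  9.9]
left [185.7  -4.1   9.9]
right [-4.3 -3.6  9.9]
```

Call:
{"fn": "jog_arm", "kwargs": {
  "rows": [
    {"fingers": 0,"x": -4,"y": -3,"z": 15,"ax": 0,"ay": 0,"az": 0},
    {"fingers": 0,"x": 0,"y": 0,"z": 10,"ax": 0,"ay": 0,"az": 0},
    {"fingers": 0,"x": 0,"y": 0,"z": 4,"ax": 0,"ay": 0,"az": 0},
    {"fingers": 0,"x": 0,"y": 0,"z": 4,"ax": 0,"ay": 0,"az": 0},
    {"fingers": 0,"x": 0,"y": 0,"z": 3,"ax": 0,"ay": 0,"az": 0},
    {"fingers": 0,"x": 0,"y": 0,"z": 3,"ax": 0,"ay": 0,"az": 0},
    {"fingers": 0,"x": 0,"y": 0,"z": 1,"ax": 0,"ay": 0,"az": 0},
    {"fingers": 0,"x": 0,"y": 0,"z": 0,"ax": 0,"ay": 0,"az": 0}
  ]
}}

```text
t: 6.55
eef_pos: [0.5787, 0.0126, 0.1003]
tool_rot: [-0.0, 0.476, 0.88, 0.0]
contact_force: [0.0, -0.1, 0.4]
gripper_width: -0.002
grasp_force: 0.0
```

Call:
{"fn": "jog_arm", "kwargs": {
  "rows": [
    {"fingers": 0,"x": 0,"y": 0,"z": 0,"ax": 0,"ay": 0,"az": 0},
    {"fingers": 0,"x": 0,"y": 0,"z": -20,"ax": 0,"ay": 0,"az": 0},
    {"fingers": 0,"x": 0,"y": 0,"z": -20,"ax": 0,"ay": 0,"az": 0},
    {"fingers": 0,"x": 33,"y": 24,"z": 0,"ax": 0,"ay": 0,"az": 0},
    {"fingers": 0,"x": 32,"y": 24,"z": 0,"ax": 0,"ay": 0,"az": 0},
    {"fingers": 0,"x": 30,"y": 22,"z": 0,"ax": 0,"ay": 0,"az": 0},
    {"fingers": 0,"x": 0,"y": 0,"z": 0,"ax": 0,"ay": 0,"az": 0},
    {"fingers": 0,"x": 0,"y": 0,"z": 0,"ax": 0,"ay": 0,"az": 0}
  ]
}}

```text
t: 7.35
eef_pos: [0.5851, 0.1312, 0.1401]
tool_rot: [-0.0, 0.475, 0.88, -0.0]
contact_force: [0.0, -1.0, -0.5]
gripper_width: 0.001
grasp_force: 0.0
```

```bash
python3 d.py
```

```text
7.35 [0.5851 0.1312 0.1401] 0.0010376730529040353 [ 0.02 -0.97 -0.5 ]
[[-0.549  0.836 -0.   ]
 [ 0.836  0.549 -0.   ]
 [-0.    -0.    -1.   ]] [-0.66  0.48  0.44  1.85 -0.26  0.87  0.49]
near [  -1.5 -141.6   10.1]
far [-1.6 -1.6 10.1]
left [ 93.4 -71.5  10.1]
right [-96.6 -71.7  10.1]
```

Call:
{"fn": "jog_arm", "kwargs": {
  "rows": [
    {"fingers": 0,"x": 0,"y": -1,"z": 15,"ax": 0,"ay": 0,"az": 0},
    {"fingers": 0,"x": 0,"y": 0,"z": 10,"ax": 0,"ay": 0,"az": 0},
    {"fingers": 0,"x": 0,"y": 0,"z": 4,"ax": 0,"ay": 0,"az": 0},
    {"fingers": 0,"x": 0,"y": 0,"z": 4,"ax": 0,"ay": 0,"az": 0},
    {"fingers": 0,"x": 0,"y": 0,"z": 3,"ax": 0,"ay": 0,"az": 0},
    {"fingers": 0,"x": 0,"y": 0,"z": 3,"ax": 0,"ay": 0,"az": 0},
    {"fingers": 0,"x": 0,"y": 0,"z": 1,"ax": 0,"ay": 0,"az": 0},
    {"fingers": 0,"x": 0,"y": 0,"z": 0,"ax": 0,"ay": 0,"az": 0}
  ]
}}

```text
t: 8.15
eef_pos: [0.5843, 0.1294, 0.1002]
tool_rot: [-0.0, 0.476, 0.88, -0.0]
contact_force: [-0.1, -0.8, 0.0]
gripper_width: -0.0
grasp_force: 0.0
```

Call:
{"fn": "jog_arm", "kwargs": {
  "rows": [
    {"fingers": 0,"x": 0,"y": 0,"z": -20,"ax": 0,"ay": 0,"az": 0},
    {"fingers": 0,"x": 0,"y": 0,"z": -40,"ax": 0,"ay": 0,"az": 0},
    {"fingers": 0,"x": 0,"y": 0,"z": -40,"ax": 0,"ay": 0,"az": 0},
    {"fingers": 0,"x": 40,"y": 0,"z": -30,"ax": 0,"ay": 0,"az": 0},
    {"fingers": 0,"x": 40,"y": 0,"z": -20,"ax": 0,"ay": 0,"az": 0},
    {"fingers": 0,"x": 40,"y": 0,"z": 0,"ax": 0,"ay": 0,"az": 0},
    {"fingers": 0,"x": 40,"y": 0,"z": 0,"ax": 0,"ay": 0,"az": 0},
    {"fingers": 0,"x": 40,"y": 0,"z": 0,"ax": 0,"ay": 0,"az": 0}
  ]
}}

```text
t: 8.95
eef_pos: [0.4739, 0.2982, 0.2507]
tool_rot: [0.0, 0.476, 0.88, 0.0]
contact_force: [1.7, 0.5, -0.8]
gripper_width: 0.0
grasp_force: 0.0
```

Call:
{"fn": "jog_arm", "kwargs": {
  "rows": [
    {"fingers": 0,"x": 40,"y": 0,"z": 0,"ax": 0,"ay": 0,"az": 0},
    {"fingers": 0,"x": 40,"y": 0,"z": 0,"ax": 0,"ay": 0,"az": 0},
    {"fingers": 0,"x": 40,"y": 0,"z": 0,"ax": 0,"ay": 0,"az": 0},
    {"fingers": 0,"x": 0,"y": 0,"z": 0,"ax": 0,"ay": 0,"az": 0},
    {"fingers": 0,"x": 0,"y": 0,"z": 0,"ax": 0,"ay": 0,"az": 0},
    {"fingers": 0,"x": 0,"y": 0,"z": 0,"ax": 0,"ay": 0,"az": 0},
    {"fingers": 0,"x": 0,"y": 0,"z": 0,"ax": 0,"ay": 0,"az": 0},
    {"fingers": 0,"x": 0,"y": 0,"z": 0,"ax": 0,"ay": 0,"az": 0}
  ]
}}

```text
t: 9.75
eef_pos: [0.4102, 0.3963, 0.2504]
tool_rot: [0.0, 0.477, 0.879, 0.0]
contact_force: [-0.4, 0.7, -0.8]
gripper_width: 0.002
grasp_force: 0.0
```

```bash
python3 - <<'E'
from station import bot
import cv2
c=bot.read_camera('scene');cv2.imwrite('pics/s2.png',cv2.resize(c['pixels'][120:260,190:390,::-1],None,fx=4,fy=4))
E
```

```text
(no output)
```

View pics/s2.png

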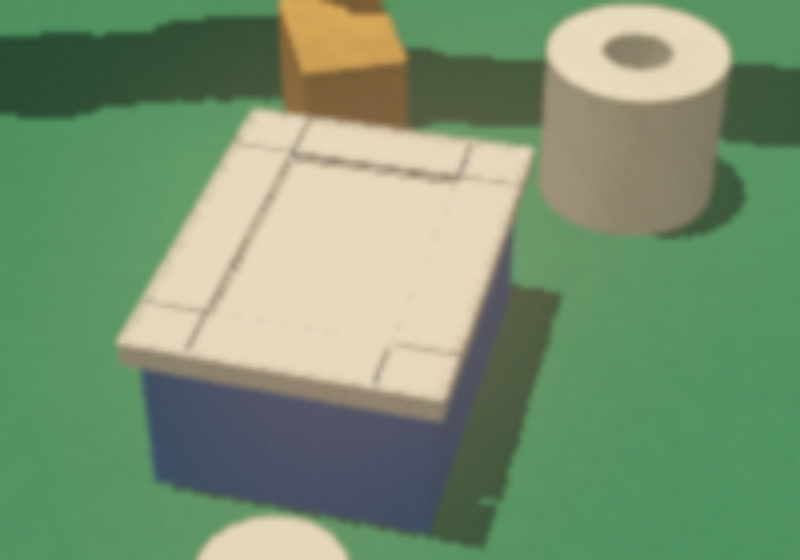

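The picture shows the rim flat all round, from (250,115) to (440,415). All four sections are flush, the box and its neighbours haven't moved, and the hand is clear.

```bash
python3 -c "
from station import bot
print(bot.hand_in())"
```

```text
the job is handed in; nothing more can be done
None
```

I pressed all four rim sections shut and took the hand away, then handed the job in at about 10 s; the last picture shows the rim flush all round and the box and its neighbours unmoved, but the hand-in returned no verdict.

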